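Pack an outboard service kit, heavy part lowest

ROBOT

A 6-joint arm with a two-finger parallel gripper is mounted at the origin on the work surface. World frame = base frame: x ahead of the robot, y to its left, z up, the work surface at z = 0. Lengths are in m, angles in rad, forces in N, time in s.
With the tool pointing down it reaches from about 0.35 to 0.875 m from the base axis. Payload 15.5 kg.
Tool frame: the origin (TCP) lies midway between the tips of the shut fingers; the grasp point (between the pads) lies 19 mm behind it (manip.pinch_z is the distance from the TCP to the grasp point, in m); z points along the fingers, y is the direction in which the jaws open and shut (so a half turn about z gives the same grasp; the last joint's range is limited). The gripper opens to 85 mm and grips with 20 to 120 N. Pads are 22 mm wide; open, the fingers measure 114 mm over their backs; the gripper's body (76 mm by 85 mm) begins 54 mm behind the grasp point. The pads swing forward as they close: fully open they stand 13 mm farther back than shut.
Start: joints at [-0.096, 0.494, 1.345, -0, 1.302, -0.096], TCP at [0.625, 0, 0.231] pointing down, gripper open.
Joint ranges: [-2.91, 2.91], [-0.82, 2.16], [0.22, 2.67], [-1.22, 4.37], [0.12, 2.79], [-3.08, 3.08]. Speed limits (rad/s): [1.89, 1.89, 2.57, 3.01, 3.01, 3.01].

INTERFACE

Orientations are given as a unit quaternion [w, x, y, z].
In Python, from workcell import manip gives the robot as it stands.
- The arm moves only by the tool step_arm, never from a script. Its arguments are lists of equal length, an entry for each row: "angular": the turn, a rotation vector about the tool's x, y, z in units of 360 degrees (1.0 is 360 degrees), a list of three; "xyz": the shift along the tool's x, y, z in units of 300 mm (1.0 is 300 mm), a list of three; "grip": the gripper's target within -1 to 1 (fully open at 1, half-way at 0, shut at -1). A call has 1 to 8 rows; each row is the pose to reach, as a shift and turn from the pose commanded when the call began, along the tool's axes at that moment, turning the shorter way round; what a row does not reach only later rows make up. A row lasts 1/10 s, in which the tool goes at most 50 mm and 8.59 degrees, less where a joint would pass 70% of its speed; a pose out of reach is approached as far as the arm can. A call with a number of a shift or a turn outside -1 to 1 is refused whole. A call with a gripper value outside its range is refused whole. The fingers move at their own pace and stop on an object; the grip force is fixed at half the most. Time passes only in rows, so rows that repeat a pose let the fingers close. It gives the time, the measured TCP pose, the force and the opening at its end, in the units of the state.
- manip.state(): the state, without advancing time (a new reading comes with each control period).
- manip.camera(name): name is "scene" or "side" or "wrist"; returns (picture, depth): 420x560x3 uint8, red, green, blue; 420x560 float32, m along the optical axis (not along the pixel's ray), 0 where there is no reading.
- manip.calibration(name): a dict with "camera_matrix" (3x3 intrinsics, pixels), "k1" (the pictures are not rectified: a ray, as slopes to the right and down, at radius r is drawn at 1 + k1 r^2 times it, then the intrinsics apply), "world_from_camera" (4x4, takes a point from camera to world coordinates). Camera axes: x right, y down, z forward; pixel columns grow to the right and rows downward; lengths in m; the calibration is good to about 2 mm. A picture is of the moment at which its call begins: read the wrist's pose just before it. calibration takes no time and is no camera call; for the wrist camera it gives the pose at the moment of the call.
- manip.job_done(): hands the job in, once; it reports no verdict.
The state is a dict: "time_s": time; "q": joint angles; "qd": joint speeds; "effort": joint torques, N m; "eef_pos": TCP position; "orientation": TCP orientation; "contact_force": force on the tool from outside, world axes, zero at the start; "ft_torque": the same for the moment, N m; "gripper_width": finger opening in m.
Only numpy, scipy, OpenCV 4.12 (cv2) and the standard library are available. Lean on these libraries where they do the work, as an engineer would, in place of code of your own. Each camera call takes 0.05 s, during which the arm holds its last target.

TASK

Pack the service kit into the open blue box: first lay the heavy grey metal anode flat on the floor of the box, in the middle, then lay the light white hatch cover flat on top of it, centred on it, grip bar up. Set both down gently rather than dropping them, and leave the black hatch cover where it lies.

Things in the scene. Friction and masses are not known exactly. Their poses are not given: they have to be found in the camera images.
- crate_floor (a point): Middle of the inner floor of the open blue box, which is fixed to the table. Outside 212 x 182 mm and 74 mm high, walls and floor 6 mm thick (inside 200 x 170 mm, 68 mm deep). This point lies on the inner floor's surface, 6 mm above the table; x runs along the 212 mm side, y along the 182 mm side, z up.
- anode_center (a point): Centre (half-way up, 15 mm above its underside) of the new anode: a plain dull grey cast aluminium block 100 x 50 x 30 mm, 0.3 to 0.5 kg, lying flat and loose on the table, with two dark bolt-hole marks and a thin bar mark on top. x runs along the 100 mm length, y across the 50 mm width, z up.
- white_cover_grip (a point): Centre of the grip bar of the white plastic hatch cover: a round disc 104 mm in diameter and 10 mm thick, lying loose and flat on the table, with an upright straight grip bar 70 mm long, 14 mm wide and 24 mm high across the middle of its top (34 mm high in all, about 0.08 kg). This point is on the disc's axis, 22 mm above the disc's underside and 12 mm below the bar's top; x runs along the bar, z up.
- black_cover_grip (a point): The same point on the black hatch cover, which has the same shape and size as the white one; it is not part of the kit and stays where it is. x runs along its bar, z up.
Not all that is in view belongs to the job. What is shaped like the part that bears white_cover_grip but orange or pink is not meant.

How it is judged:
On the way:
1. the anode lies flat on the floor of the box, in its middle, while the white cover is still outside (horizontal distance between anode_center and crate_floor below 0.03 m and z of anode_center in the frame of crate_floor below 0.021 m and angle between anode_center's own z axis and vertical below 0.15 rad and horizontal distance between white_cover_grip and crate_floor above 0.13 m), for 0.2 s.
At the end, for the whole second after the job is handed in: The anode lies flat (within 8 degrees) on the floor of the blue box, its centre within 30 mm of the box's middle; the white cover lies flat (within 8 degrees), grip bar up, on top of the anode, its centre within 20 mm of the anode's; both are released and at rest (horizontal distance between anode_center and crate_floor below 0.03 m and z of anode_center in the frame of crate_floor below 0.021 m and angle between each of anode_center, white_cover_grip's own z axis and vertical below 0.15 rad and horizontal distance between white_cover_grip and anode_center below 0.02 m and z of white_cover_grip in the frame of crate_floor between 0.046 and 0.06 m and linear speed of each of anode, white_cover below 0.02 m/s); the robot touches nothing.
It fails at once if the black hatch cover is moved by more than 30 mm (distance of black_cover_grip from where it was at the start of the episode above 0.03 m).
It fails at once if the anode is let go over the box more than 25 mm above its floor (horizontal distance between anode_center and crate_floor below 0.1 m and z of anode_center in the frame of crate_floor above 0.04 m and contact force between the fingers and anode below 0.05 N).
It fails at once if the white cover is let go over the box more than 25 mm above the anode's top (horizontal distance between white_cover_grip and crate_floor below 0.1 m and z of white_cover_grip in the frame of crate_floor above 0.077 m and contact force between the fingers and white_cover below 0.05 N).
It also fails if it takes over 64 s, if anything falls off the work surface, if the arm or the gripper's body presses on something with over 40 N, if the wrist force passes 120 N, or if a joint passes its speed limit or range.

## Working session

There is one attempt and no reset: what is moved stays moved. The work goes in short steps, Python scripts to look and compute and a tool call to move; the robot and the scene stay as the last step left them, time stands still between calls to the robot, and variables do not carry over. Pictures are saved under pics/ and viewed, and the job is handed in when it is done.

Besides the shell and the picture viewer there is one more tool, called after ">>>" as name(argument=value, ...), one argument or row to a line, values as JSON. step_arm: Moves the arm, as the interface text tells. Shifts and turns lie within -1 to 1; 1 stands for 300 mm of shift or 360 degrees of turn. Its arguments: {"type":"object","properties":{"angular":{"type":"array"},"xyz":{"type":"array"},"grip":{"type":"array"}},"required":["angular","xyz","grip"]}

```bash
ls; mkdir -p pics; python3 - <<'E'
from workcell import manip
import cv2,numpy as np
print(manip.state()); print(manip.pinch_z)
for n in ("scene","side"):
    p,d=manip.camera(n); cv2.imwrite(f"pics/{n}0.png",p[:,:,::-1]); np.save(f"pics/{n}0.npy",d)
    print(n,manip.calibration(n))
E
```

```text
pics
{'time_s': 0.0, 'q': array([-9.55485136e-02,  4.94207678e-01,  1.34615286e+00,  4.53498953e-05,
        1.30248646e+00, -9.54928352e-02]), 'qd': array([-0.00091375, -0.00170596,  0.00030043, -0.00099463,  0.00065174,
       -0.00059364]), 'effort': array([-2.68344644e-03, -8.82162237e+01, -3.83866239e+01, -4.40739132e-04,
        1.02696815e-02,  1.38197843e-04]), 'eef_pos': array([6.24633485e-01, 2.27354996e-05, 2.30677658e-01]), 'orientation': array([-4.97664936e-04,  7.07130587e-01,  7.07082696e-01, -3.82297638e-04]), 'contact_force': array([ 0.24993893, -0.16582864, -0.0681723 ]), 'ft_torque': array([-0.03434742,  0.00973184, -0.01423152]), 'gripper_width': 0.08533308317548363}
0.0187
scene {'camera_matrix': array([[415.61309238,   0.        , 270.65093203],
       [  0.        , 415.61309238, 207.07686641],
       [  0.        ,   0.        ,   1.        ]]), 'k1': -0.09713588698175588, 'world_from_camera': array([[-8.73077404e-01,  4.05580386e-01, -2.70629632e-01,
         8.70258302e-01],
       [ 4.87581381e-01,  7.25680911e-01, -4.85439607e-01,
         5.09481903e-01],
       [-4.94025357e-04, -5.55780321e-01, -8.31329051e-01,
         9.27116716e-01],
       [ 0.00000000e+00,  0.00000000e+00,  0.00000000e+00,
         1.00000000e+00]])}
side {'camera_matrix': array([[438.93401171,   0.        , 275.86483592],
       [  0.        , 438.93401171, 205.95045112],
       [  0.        ,   0.        ,   1.        ]]), 'k1': -0.11409181391855616, 'world_from_camera': array([[-0.97435838, -0.15355031,  0.16446294,  0.4032707 ],
       [-0.22495277,  0.64955811, -0.72627165,  0.72139334],
       [ 0.004691  , -0.74464526, -0.66744396,  0.7246288 ],
       [ 0.        ,  0.        ,  0.        ,  1.        ]])}
```

View pics/scene0.png

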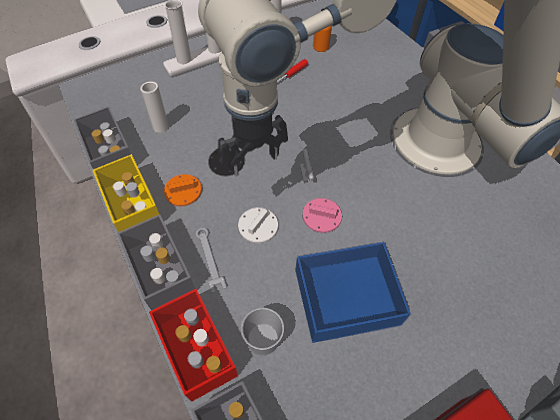

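View pics/side0.png

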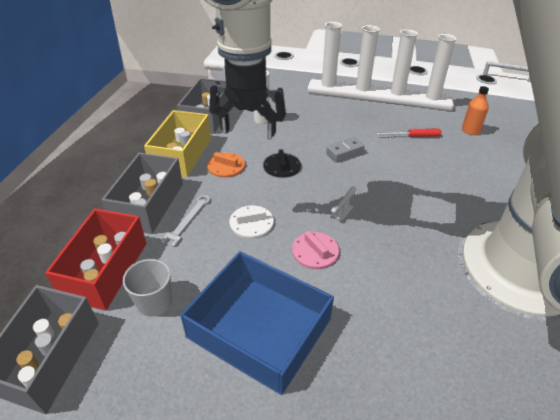

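Scene view: white cover at about (258,224), pink (322,215), orange (183,190), black (225,160), box centred near (352,290). Side view: anode at (346,149), black cover at (282,163), white cover at (251,220), box near (258,318). Enlarging crops next.

```bash
cat > h.py <<'E'
import numpy as np,cv2
from workcell import manip
def ray(c,uv):
    K=c["camera_matrix"];k=c["k1"]
    uv=np.atleast_2d(np.array(uv,float))
    s=cv2.undistortPoints(uv[:,None,:],K,np.array([k,0,0,0,0.]),None,None).reshape(-1,2) if len(uv) else uv
    return np.c_[s,np.ones(len(s))]
def on_plane(c,uv,z):
    T=c["world_from_camera"];r=ray(c,uv)@T[:3,:3].T
    o=T[:3,3];t=(z-o[2])/r[:,2]
    return o+t[:,None]*r
def cloud(c,d):
    h,w=d.shape;v,u=np.mgrid[:h,:w]
    r=ray(c,np.c_[u.ravel(),v.ravel()])*d.reshape(-1,1)
    T=c["world_from_camera"]
    return (r@T[:3,:3].T+T[:3,3]).reshape(h,w,3)
E
python3 - <<'E'
from h import *
s=cv2.imread('pics/side0.png');c=cv2.imread('pics/scene0.png')
def crop(im,x,y,w,h,f,n): cv2.imwrite('pics/'+n,cv2.resize(im[y:y+h,x:x+w],None,fx=f,fy=f,interpolation=cv2.INTER_CUBIC))
crop(s,300,120,90,60,8,'anode.png'); crop(s,215,195,80,50,8,'white_side.png')
crop(s,170,240,180,150,4,'box_side.png')
for n in('side','scene'):
    P=cloud(manip.calibration(n),np.load(f'pics/{n}0.npy'));np.save(f'pics/{n}P.npy',P)
P=np.load('pics/sideP.npy'); print(P[149,346],P[220,251],P[318,258],P[163,282])
P=np.load('pics/sceneP.npy'); print(P[224,258],P[290,352])
E
```

```text
[ 0.43756568 -0.31496039  0.02775758] [0.62392332 0.00969205 0.01412419] [0.5416146  0.26009473 0.00390085] [ 0.59556673 -0.19800094  0.03549601]
[0.63035776 0.01315656 0.02673189] [0.51700444 0.27154871 0.0049359 ]
```

View pics/anode.png

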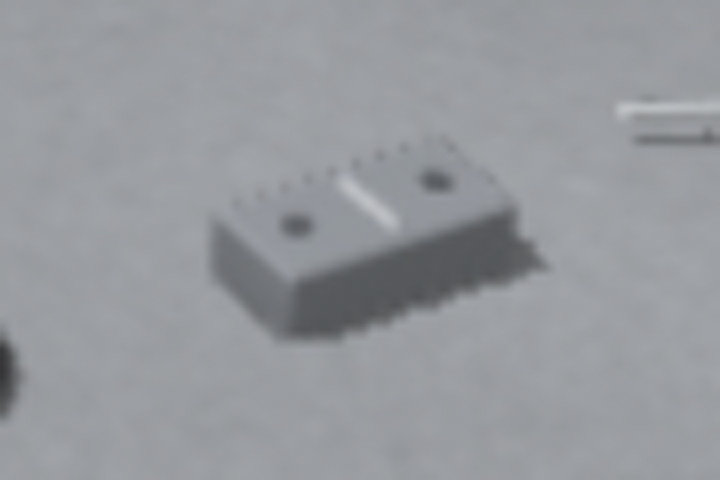

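View pics/white_side.png

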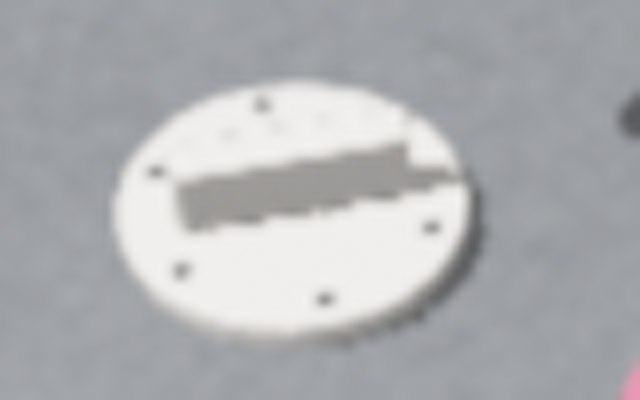

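View pics/box_side.png

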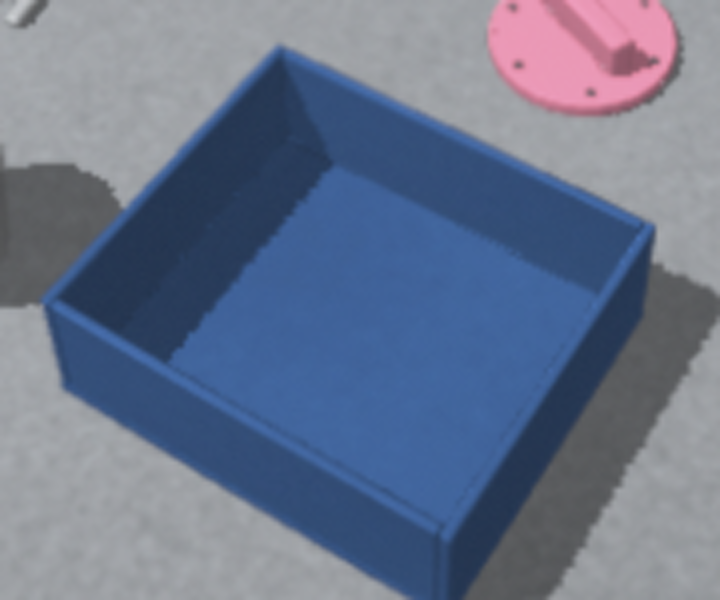

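```bash
python3 - <<'E'
from h import *
cs=manip.calibration('side');cc=manip.calibration('scene')
px=lambda a,o,f:np.array(o)+(np.array(a,float)+.5)/f-.5
A=on_plane(cs,px([(212,215),(290,280),(517,208),(440,138)],(300,120),8),.03)
print('anode',A.round(4),A.mean(0)); 
for i in range(4):
    e=A[(i+1)%4]-A[i];print(np.linalg.norm(e),np.degrees(np.arctan2(e[1],e[0])))
B=on_plane(cs,px([(281,46),(654,228),(445,535),(45,300)],(170,240),4),.074)
print('box',B.round(4),B.mean(0))
for i in range(4):
    e=B[(i+1)%4]-B[i];print(np.linalg.norm(e),np.degrees(np.arctan2(e[1],e[0])))
E=on_plane(cs,px([(178,185),(405,145)],(215,195),8),.034);e=E[1]-E[0]
print('bar edge',E,np.linalg.norm(e),np.degrees(np.arctan2(e[1],e[0])))
for n in('side','scene'):
    P=np.load(f'pics/{n}P.npy');im=cv2.imread(f'pics/{n}0.png').astype(int)
    w=np.linalg.norm(P[...,:2]-[.627,.013],axis=-1)<.075
    m=w&(P[...,2]>.004)&(P[...,2]<.05); q=P[m]
    (c,r)=cv2.minEnclosingCircle(q[:,:2].astype(np.float32));print(n,'disc',c,r,len(q))
    # disc from colour
    mm=(w&((im.min(-1)>190)))
    cn,_=cv2.findContours(mm.astype(np.uint8),cv2.RETR_EXTERNAL,cv2.CHAIN_APPROX_NONE);k=max(cn,key=cv2.contourArea).reshape(-1,2)
    Q=on_plane(manip.calibration(n),k,.010);print('  contour',cv2.minEnclosingCircle(Q[:,:2].astype(np.float32)),cv2.fitEllipse(Q[:,:2].astype(np.float32)))
    q=P[w&(P[...,2]>.024)];print('  bar',cv2.minAreaRect((q[:,:2]*1000).astype(np.float32)),q.mean(0),len(q))
    w=np.linalg.norm(P[...,:2]-[.437,-.315],axis=-1)<.07
    q=P[w&(P[...,2]>.018)]
    if len(q)>20: print('  anode',cv2.minAreaRect((q[:,:2]*1000).astype(np.float32)),len(q))
    q=P[(abs(P[...,0]-.53)<.2)&(abs(P[...,1]-.265)<.2)&(P[...,2]>.055)&(P[...,2]<.085)&(im[...,0]>im[...,2]+30)]
    print('  box',cv2.minAreaRect((q[:,:2]*1000).astype(np.float32)),len(q))
im=cv2.imread('pics/scene0.png')
cv2.imwrite('pics/wsc.png',cv2.resize(im[195:255,225:295],None,fx=8,fy=8,interpolation=cv2.INTER_CUBIC))
cv2.imwrite('pics/bsc.png',cv2.resize(im[230:350,285:420],None,fx=5,fy=5,interpolation=cv2.INTER_CUBIC))
E
```

```text
anode [[ 0.4936 -0.3109  0.03  ]
 [ 0.4619 -0.278   0.03  ]
 [ 0.3889 -0.3413  0.03  ]
 [ 0.4197 -0.3802  0.03  ]] [ 0.44101547 -0.32757566  0.03      ]
0.04562547187876194 133.87106722553273
0.09670280048517965 -139.09352879861518
0.04959297509040287 -51.58640246803164
0.101297833064672 43.15913019914044
box [[0.6031 0.1615 0.074 ]
 [0.4069 0.2299 0.074 ]
 [0.4669 0.397  0.074 ]
 [0.6616 0.3303 0.074 ]] [0.53460792 0.27968238 0.074     ]
0.2078241006866193 160.76794169231314
0.17757332846946064 70.23260023968646
0.20579100638084383 -18.928390840897258
0.17865666151760315 -109.11119876703604
bar edge [[ 0.65141766  0.02970194  0.034     ]
 [ 0.59226618 -0.00162107  0.034     ]] 0.06693301157749426 -152.09703432356432
side disc (0.6250754594802856, 0.02002229541540146) 0.06991104781627655 1126
  contour ((0.6263867020606995, 0.0059436350129544735), 0.054029278457164764) ((0.625273585319519, 0.006820754613727331), (0.09294216334819794, 0.10369616746902466), 14.85021686553955)
  bar ((625.4780883789062, 29.82056999206543), (146.82196044921875, 94.09564208984375), 2.1543056964874268) [0.61790671 0.0262291  0.3943417 ] 6752
  anode ((441.401123046875, -329.1044921875), (101.95671081542969, 54.7509880065918), 40.44797897338867) 453
  box ((534.79931640625, 279.08880615234375), (184.85560607910156, 212.62342834472656), 70.9782943725586) 2781
scene disc (0.6223517060279846, 0.018761737272143364) 0.0672653540968895 1104
  contour ((0.6272983551025391, 0.0036740864161401987), 0.05102534219622612) ((0.6271283030509949, 0.00337216560728848), (0.09074441343545914, 0.10114016383886337), 25.63248062133789)
  bar ((632.8814697265625, 23.90044403076172), (120.6821060180664, 146.0543975830078), 70.05096435546875) [0.64155209 0.03857038 0.499475  ] 10380
  box ((536.3352661132812, 278.0303955078125), (183.1314697265625, 212.08236694335938), 71.32452392578125) 1589
```

View pics/wsc.png

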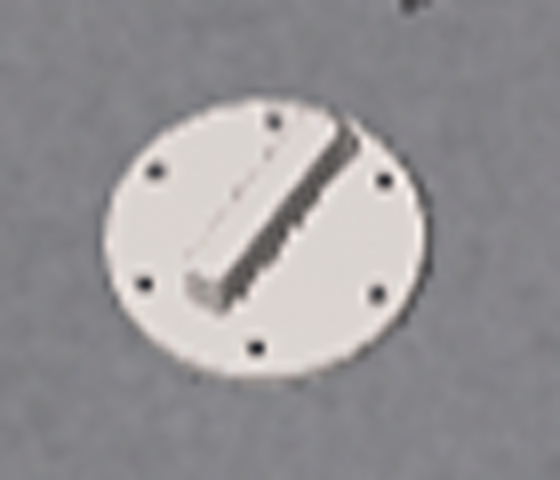

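View pics/bsc.png

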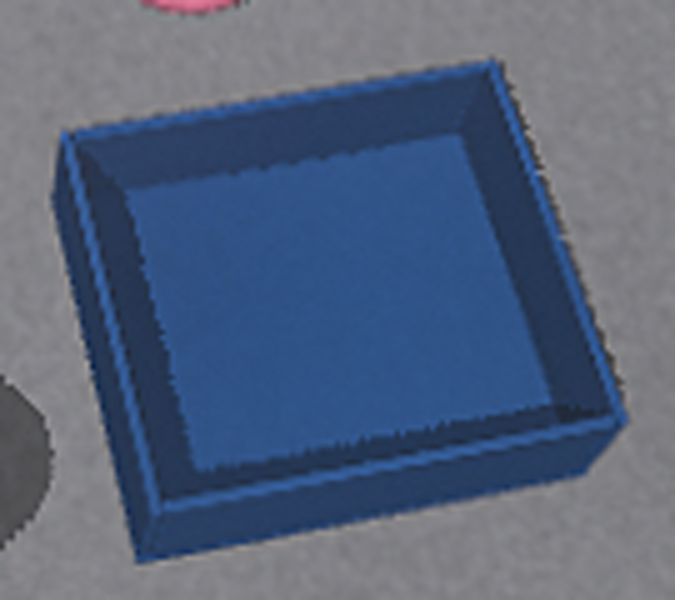

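Anode at about (0.441,-0.328), length yaw about 41°. Box at (0.535,0.279), yaw -19°. White cover at (0.626,0.005), bar about 28°. Moving over the anode.

>>> step_arm(
  angular=[
    [0, 0, 0.136],
    [0, 0, 0.136],
    [0, 0, 0.136],
    [0, 0, 0.136],
    [0, 0, 0.136],
    [0, 0, 0.136],
    [0, 0, 0.136],
    [0, 0, 0.136],
  ],
  xyz=[
    [-1, -0.613, 0],
    [-1, -0.613, 0],
    [-1, -0.613, 0],
    [-1, -0.613, 0],
    [-1, -0.613, 0],
    [-1, -0.613, 0],
    [-1, -0.613, 0],
    [-1, -0.613, 0],
  ],
  grip=[1, 1, 1, 1, 1, 1, 1, 1],
)

```text
time_s: 0.9
eef_pos: [0.4383, -0.3042, 0.2311]
orientation: [0.0, 0.937, 0.348, -0.001]
contact_force: [0.5, 0.1, 0.4]
gripper_width: 0.0854
```

```bash
python3 - <<'E'
from h import *
s=manip.state();c=manip.calibration('wrist');p,d=manip.camera('wrist')
print(s['eef_pos'],s['orientation'],s['q'],s['qd'])
cv2.imwrite('pics/w1.png',p[:,:,::-1])
P=cloud(c,d);np.save('pics/w1P.npy',P)
w=np.linalg.norm(P[...,:2]-[.44,-.328],axis=-1)<.08
q=P[w&(P[...,2]>.022)&(P[...,2]<.05)];print(len(q),q.mean(0) if len(q) else 0,cv2.minAreaRect((q[:,:2]*1000).astype(np.float32)))
E
```

```text
[ 0.43831537 -0.30423355  0.23113753] [ 3.10288226e-04  9.37389627e-01  3.48281951e-01 -5.22297641e-04] [-7.17923401e-01  3.65635115e-01  1.57069089e+00 -1.30001645e-03
  1.20521965e+00  1.41862147e-01] [0.05293085 0.00141095 0.00137007 0.03071442 0.0048576  0.04577016]
4230 [ 0.44351185 -0.3278536   0.03010262] ((441.30438232421875, -330.1737060546875), (99.96247863769531, 50.05137252807617), 42.20463943481445)
```

View pics/w1.png

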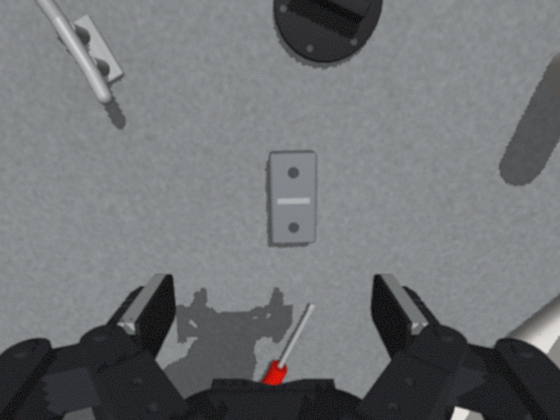

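Wrist view: the anode is at (293,197), upright in the image. The depth fit gives 100x50 mm, centre (0.4413,-0.3302), yaw 42.2°. The screwdriver tip at (312,305) is clear of the fingers' path.

>>> step_arm(
  angular=[
    [0, 0, -0.003],
    [0, 0, -0.003],
    [0, 0, -0.003],
    [0, 0, -0.003],
    [0, 0, -0.003],
    [0, 0, -0.003],
  ],
  xyz=[
    [-0.066, 0.076, 0.5],
    [-0.066, 0.076, 0.5],
    [-0.066, 0.076, 0.5],
    [-0.066, 0.076, 0.5],
    [-0.066, 0.076, 0.5],
    [-0.066, 0.076, 0.5],
  ],
  grip=[1, 1, 1, 1, 1, 1],
)

```text
time_s: 1.55
eef_pos: [0.4423, -0.3302, 0.0835]
orientation: [0.001, 0.933, 0.36, 0.001]
contact_force: [0.5, -0.1, -0.0]
gripper_width: 0.0855
```

```bash
cat > st.py <<'E'
from h import *
from scipy.spatial.transform import Rotation as R
def st(target=None,yaw=None):
    s=manip.state();w,x,y,z=s['orientation'];M=R.from_quat([x,y,z,w]).as_matrix()
    yw=np.degrees(np.arctan2(M[1,1],M[0,1]))
    print('pos',s['eef_pos'].round(4),'yaw',yw.round(2),'tilt',np.degrees(np.arccos(-M[2,2])).round(2),'w',s['gripper_width'],'F',s['contact_force'].round(2),'t',s['time_s'],'q6',s['q'][5].round(2))
    if target is not None: print('xyz units',(M.T@(np.array(target)-s['eef_pos'])/.3).round(4))
    if yaw is not None: print('ang',(-(yaw-yw)/360).round(4))
E
python3 -c "
from st import *
st([.4413,-.3302,0],-47.8)
c=manip.calibration('wrist');p,d=manip.camera('wrist')
P=cloud(c,d)
w=np.linalg.norm(P[...,:2]-[.44,-.328],axis=-1)<.08
q=P[w&(P[...,2]>.022)&(P[...,2]<.04)];print(len(q),q.mean(0),cv2.minAreaRect((q[:,:2]*1000).astype(np.float32)))
cv2.imwrite('pics/w2.png',p[:,:,::-1])
"
```

```text
pos [ 0.4423 -0.3302  0.0835] yaw -47.84 tilt 0.15 w 0.08550426977671384 F [ 0.52 -0.1  -0.04] t 1.55 q6 0.09
xyz units [-0.0026 -0.003   0.2784]
ang -0.0001
11633 [ 0.44493716 -0.32723039  0.03011239] ((441.697509765625, -330.16748046875), (99.82066345214844, 50.07645797729492), 42.228553771972656)
```

View pics/w2.png

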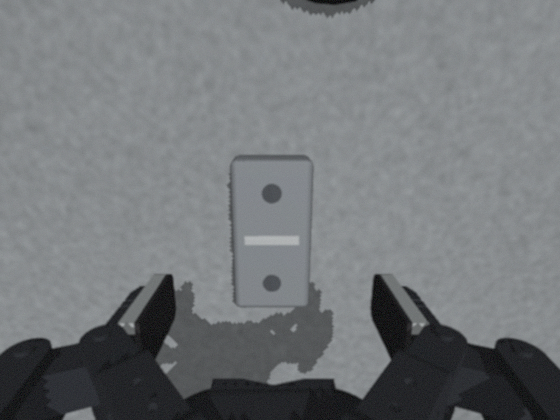

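The anode is centred between the fingers (272,232), with clear space on both sides. Descending to TCP z≈0.002 and closing.

>>> step_arm(
  angular=[
    [0, 0, 0],
    [0, 0, 0],
    [0, 0, 0],
    [0, 0, 0],
    [0, 0, 0],
    [0, 0, 0],
    [0, 0, 0],
    [0, 0, 0],
  ],
  xyz=[
    [-0.003, -0.003, 0.1],
    [-0.003, -0.003, 0.18],
    [-0.003, -0.003, 0.25],
    [-0.003, -0.003, 0.272],
    [-0.003, -0.003, 0.272],
    [-0.003, -0.003, 0.272],
    [-0.003, -0.003, 0.272],
    [-0.003, -0.003, 0.272],
  ],
  grip=[1, 1, 1, 1, 1, 0, -1, -1],
)

```text
time_s: 2.4
eef_pos: [0.4404, -0.3306, 0.0011]
orientation: [0.001, 0.933, 0.359, 0.0]
contact_force: [1.5, 1.4, 11.1]
gripper_width: 0.0491
```

>>> step_arm(
  angular=[
    [0, 0, 0],
    [0, 0, 0],
    [0, 0, 0],
    [0, 0, 0],
    [0, 0, 0],
    [0, 0, 0],
  ],
  xyz=[
    [0, 0, 0],
    [0, 0, 0],
    [0, 0, 0],
    [0, 0, 0],
    [0, 0, 0],
    [0, 0, 0],
  ],
  grip=[-1, -1, -1, -1, -1, -1],
)

```text
time_s: 3.0
eef_pos: [0.4405, -0.3306, 0.0011]
orientation: [0.001, 0.933, 0.359, 0.0]
contact_force: [-0.8, 2.5, 15.7]
gripper_width: 0.0492
```

>>> step_arm(
  angular=[
    [0, 0, 0],
    [0, 0, 0],
    [0, 0, 0],
    [0, 0, 0],
    [0, 0, 0],
    [0, 0, 0],
    [0, 0, 0],
    [0, 0, 0],
  ],
  xyz=[
    [0, 0, -0.03],
    [0, 0, -0.1],
    [0, 0, -0.2],
    [0, 0, -0.35],
    [0, 0, -0.5],
    [0, 0, -0.6],
    [0, 0, -0.6],
    [0, 0, -0.6],
  ],
  grip=[-1, -1, -1, -1, -1, -1, -1, -1],
)

```text
time_s: 3.8
eef_pos: [0.4397, -0.33, 0.1801]
orientation: [0.0, 0.933, 0.359, 0.0]
contact_force: [0.0, 0.1, -5.6]
gripper_width: 0.0492
```

```bash
python3 -c "
from st import *
st([.535,.2793,.18],-19)
p,d=manip.camera('side')
cv2.imwrite('pics/s2.png',p[:,:,::-1])
"
```

```text
pos [ 0.4397 -0.33    0.1801] yaw -47.88 tilt 0.05 w 0.04915280910348991 F [ 0.01  0.06 -5.55] t 3.8 q6 0.08
xyz units [ 1.5978e+00 -1.2933e+00 -6.0000e-04]
ang -0.0802
```

View pics/s2.png

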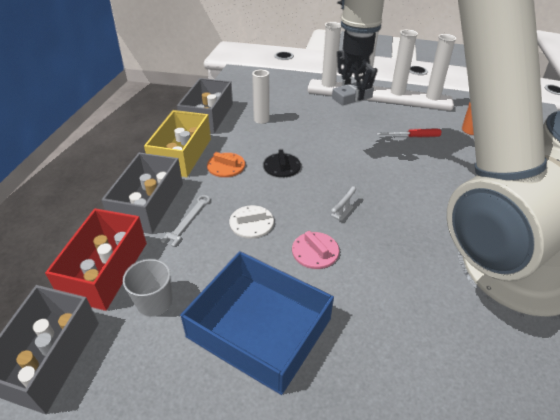

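The anode is held, lifted level at (345,93). Carrying it to the box in two calls.

>>> step_arm(
  angular=[
    [0, 0, 0],
    [0, 0, 0],
    [0, 0, 0],
    [0, 0, 0],
    [0, 0, 0],
    [0, 0, 0],
    [0, 0, 0],
    [0, 0, 0],
  ],
  xyz=[
    [0.8, -0.647, 0],
    [0.8, -0.647, 0],
    [0.8, -0.647, 0],
    [0.8, -0.647, 0],
    [0.8, -0.647, 0],
    [0.8, -0.647, 0],
    [0.8, -0.647, 0],
    [0.8, -0.647, 0],
  ],
  grip=[-1, -1, -1, -1, -1, -1, -1, -1],
)

```text
time_s: 4.65
eef_pos: [0.4869, -0.0235, 0.1784]
orientation: [-0.001, 0.933, 0.361, -0.001]
contact_force: [0.1, -1.6, -5.6]
gripper_width: 0.049
```

>>> step_arm(
  angular=[
    [0, 0, -0.0802],
    [0, 0, -0.0802],
    [0, 0, -0.0802],
    [0, 0, -0.0802],
    [0, 0, -0.0802],
    [0, 0, -0.0802],
    [0, 0, -0.0802],
    [0, 0, -0.0802],
  ],
  xyz=[
    [0.8, -0.647, 0],
    [0.8, -0.647, 0],
    [0.8, -0.647, 0],
    [0.8, -0.647, 0],
    [0.8, -0.647, 0],
    [0.8, -0.647, 0],
    [0.8, -0.647, 0],
    [0.8, -0.647, 0],
  ],
  grip=[-1, -1, -1, -1, -1, -1, -1, -1],
)

```text
time_s: 5.45
eef_pos: [0.5357, 0.2799, 0.1783]
orientation: [-0.0, 0.814, 0.581, -0.001]
contact_force: [0.2, 0.3, -4.2]
gripper_width: 0.0487
```

```bash
python3 -c "
from st import *
st([.535,.2793,.03],-19)
c=manip.calibration('wrist')
p,d=manip.camera('wrist');np.save('pics/w3P.npy',cloud(c,d))
cv2.imwrite('pics/w3.png',p[:,:,::-1])
p,d=manip.camera('side')
cv2.imwrite('pics/s3.png',p[:,:,::-1])
"
```

```text
pos [0.5357 0.2799 0.1783] yaw -18.94 tilt 0.1 w 0.048671284998416775 F [ 0.17  0.33 -4.16] t 5.45 q6 0.71
xyz units [-0.0019 -0.001   0.4944]
ang 0.0002
```

View pics/w3.png

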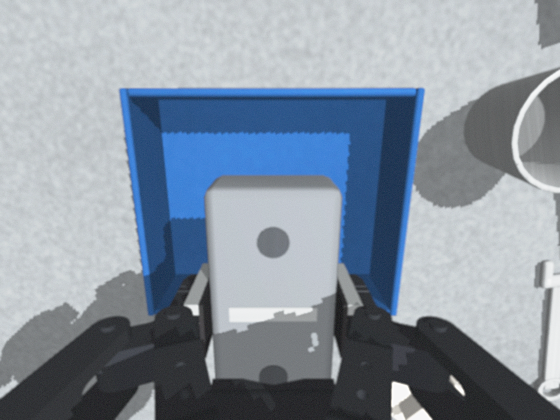

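View pics/s3.png

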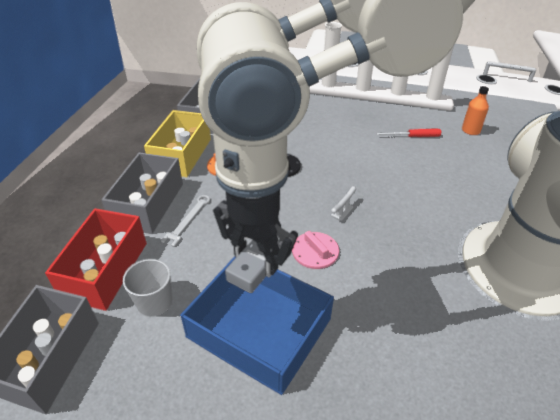

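The anode is level in the gripper, over the box. The rim corners at (122,90) and (422,90) look symmetric about it. Lowering to just above the floor.

>>> step_arm(
  angular=[
    [0, 0, 0],
    [0, 0, 0],
    [0, 0, 0],
    [0, 0, 0],
    [0, 0, 0],
    [0, 0, 0],
    [0, 0, 0],
    [0, 0, 0],
  ],
  xyz=[
    [-0.002, -0.001, 0.1],
    [-0.002, -0.001, 0.2],
    [-0.002, -0.001, 0.3],
    [-0.002, -0.001, 0.4],
    [-0.002, -0.001, 0.48],
    [-0.002, -0.001, 0.53],
    [-0.002, -0.001, 0.55],
    [-0.002, -0.001, 0.55],
  ],
  grip=[-1, -1, -1, -1, -1, -1, -1, -1],
)

```text
time_s: 6.35
eef_pos: [0.5351, 0.2785, 0.0145]
orientation: [-0.0, 0.814, 0.58, -0.0]
contact_force: [-0.2, -0.7, -4.1]
gripper_width: 0.0489
```

```bash
python3 -c "
from st import *
st([.535,.2793,.007],-19)
P=np.load('pics/w3P.npy');q=P[(P[...,2]>.066)&(P[...,2]<.08)&(abs(P[...,0]-.535)<.15)&(abs(P[...,1]-.28)<.15)]
print(cv2.minAreaRect((q[:,:2]*1000).astype(np.float32)))
"
```

```text
pos [0.5351 0.2785 0.0145] yaw -19.06 tilt 0.04 w 0.04894045668787952 F [-0.23 -0.66 -4.09] t 6.35 q6 0.71
xyz units [ 0.0024 -0.0013  0.025 ]
ang -0.0002
((535.9599609375, 280.0577697753906), (181.70611572265625, 212.31150817871094), 71.06930541992188)
```

>>> step_arm(
  angular=[
    [0, 0, 0],
    [0, 0, 0],
    [0, 0, 0],
    [0, 0, 0],
  ],
  xyz=[
    [0, 0, 0.008],
    [0, 0, 0.015],
    [0, 0, 0.021],
    [0, 0, 0.021],
  ],
  grip=[-1, -1, -1, -1],
)

```text
time_s: 6.75
eef_pos: [0.5351, 0.2793, 0.0085]
orientation: [0.0, 0.814, 0.581, 0.0]
contact_force: [-0.4, 0.7, -5.0]
gripper_width: 0.0487
```

>>> step_arm(
  angular=[
    [0, 0, 0],
    [0, 0, 0],
    [0, 0, 0],
  ],
  xyz=[
    [0, 0, 0.004],
    [0, 0, 0.007],
    [0, 0, 0.007],
  ],
  grip=[-1, -1, -1],
)

```text
time_s: 7.05
eef_pos: [0.5352, 0.2794, 0.0071]
orientation: [0.0, 0.814, 0.581, 0.0]
contact_force: [-4.4, -0.6, 10.1]
gripper_width: 0.0488
```

Contact (+10 N up). Opening partly first (to about 64 mm), then retreating.

>>> step_arm(
  angular=[
    [0, 0, 0],
    [0, 0, 0],
    [0, 0, 0],
    [0, 0, 0],
    [0, 0, 0],
  ],
  xyz=[
    [0, 0, 0],
    [0, 0, 0],
    [0, 0, 0],
    [0, 0, 0],
    [0, 0, 0],
  ],
  grip=[0.5, 0.5, 0.5, 0.5, 0.5],
)

```text
time_s: 7.55
eef_pos: [0.5351, 0.2793, 0.0062]
orientation: [-0.0, 0.814, 0.581, -0.0]
contact_force: [0.2, -0.3, -0.1]
gripper_width: 0.0641
```

>>> step_arm(
  angular=[
    [0, 0, 0],
    [0, 0, 0],
    [0, 0, 0],
    [0, 0, 0],
    [0, 0, 0],
    [0, 0, 0],
    [0, 0, 0],
    [0, 0, 0],
  ],
  xyz=[
    [0, 0, -0.05],
    [0, 0, -0.15],
    [0, 0, -0.3],
    [0, 0, -0.45],
    [0, 0, -0.6],
    [0, 0, -0.7],
    [0, 0, -0.7],
    [0, 0, -0.7],
  ],
  grip=[0.5, 0.5, 0.5, 0.5, 0.5, 0.5, 1, 1],
)

```text
time_s: 8.35
eef_pos: [0.5351, 0.2793, 0.2175]
orientation: [0.0, 0.814, 0.581, 0.001]
contact_force: [-1.2, -0.1, -0.3]
gripper_width: 0.0852
```

```bash
python3 -c "
from st import *
st([.626,.005,.21],-62)
c=manip.calibration('wrist')
p,d=manip.camera('wrist');P=cloud(c,d)
cv2.imwrite('pics/w4.png',p[:,:,::-1])
q=P[(P[...,2]>.031)&(P[...,2]<.05)&(np.linalg.norm(P[...,:2]-[.535,.28],axis=-1)<.07)]
print(len(q),q[:,2].mean(),q[:,2].std(),cv2.minAreaRect((q[:,:2]*1000).astype(np.float32)))
p,d=manip.camera('scene');cv2.imwrite('pics/c4.png',p[:,:,::-1])
"
```

```text
pos [0.5351 0.2793 0.2175] yaw -19.0 tilt 0.1 w 0.08522552912213234 F [-1.17 -0.07 -0.29] t 8.35 q6 0.71
xyz units [-0.7659  0.5843  0.025 ]
ang 0.1194
4862 0.03612157471025832 0.0010085879872191751 ((536.1547241210938, 280.3233337402344), (98.62152099609375, 49.957054138183594), 70.90234375)
```

View pics/w4.png

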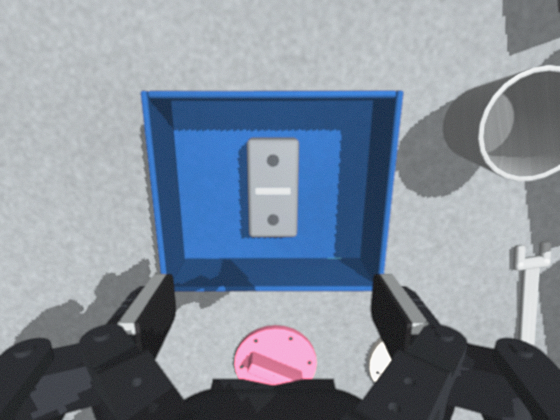

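The anode lies flat in the middle of the box at (273,190): top z 0.036, centre (0.536,0.280). Now moving over the white cover.

>>> step_arm(
  angular=[
    [0, 0, 0.119],
    [0, 0, 0.119],
    [0, 0, 0.119],
    [0, 0, 0.119],
    [0, 0, 0.119],
    [0, 0, 0.119],
    [0, 0, 0.119],
    [0, 0, 0.119],
  ],
  xyz=[
    [-0.766, 0.584, 0.02],
    [-0.766, 0.584, 0.02],
    [-0.766, 0.584, 0.02],
    [-0.766, 0.584, 0.02],
    [-0.766, 0.584, 0.02],
    [-0.766, 0.584, 0.02],
    [-0.766, 0.584, 0.02],
    [-0.766, 0.584, 0.02],
  ],
  grip=[1, 1, 1, 1, 1, 1, 1, 1],
)

```text
time_s: 9.25
eef_pos: [0.6253, 0.0042, 0.2089]
orientation: [-0.001, 0.97, 0.242, -0.001]
contact_force: [-0.6, 0.4, 0.2]
gripper_width: 0.0853
```

```bash
python3 -c "
from st import *
c=manip.calibration('wrist')
p,d=manip.camera('wrist');P=cloud(c,d)
cv2.imwrite('pics/w5.png',p[:,:,::-1])
w=(np.linalg.norm(P[...,:2]-[.626,.005],axis=-1)<.075)
q=P[w&(P[...,2]>.027)&(P[...,2]<.045)]
print(len(q),q[:,2].mean(),cv2.minAreaRect((q[:,:2]*1000).astype(np.float32)))
q=P[w&(P[...,2]>.006)&(P[...,2]<.045)]
print(len(q),cv2.minEnclosingCircle(q[:,:2].astype(np.float32)))
st([.626,.005,.1],-62)
"
```

```text
1028 0.03408218032202625 ((625.8159790039062, 5.553947448730469), (69.74315643310547, 13.843354225158691), 27.731687545776367)
7584 ((0.6257018446922302, 0.0055978791788220406), 0.051954235881567)
pos [0.6252 0.0051 0.2092] yaw -61.87 tilt 0.13 w 0.08511997107439478 F [ 0.35  1.29 -0.22] t 9.3 q6 0.99
xyz units [0.0028 0.0022 0.364 ]
ang 0.0004
```

View pics/w5.png

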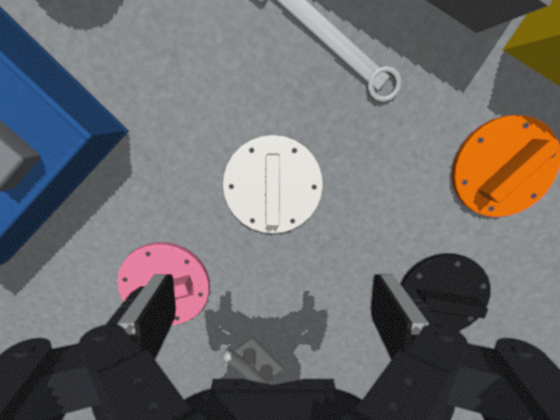

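The white cover is at (273,185), bar upright in the image. Fit: centre (0.6257,0.0056), bar 27.7°, top z 0.034. Neighbours clear. Descending with the jaws partly closed.

>>> step_arm(
  angular=[
    [0, 0, 0.001],
    [0, 0, 0.001],
    [0, 0, 0.001],
    [0, 0, 0.001],
    [0, 0, 0.001],
    [0, 0, 0.001],
    [0, 0, 0.001],
    [0, 0, 0.001],
  ],
  xyz=[
    [0.002, 0, 0.12],
    [0.002, 0, 0.24],
    [0.002, 0, 0.36],
    [0.002, 0, 0.48],
    [0.002, 0, 0.56],
    [0.002, 0, 0.61],
    [0.002, 0, 0.61],
    [0.002, 0, 0.61],
  ],
  grip=[0, 0, 0, 0, 0, 0, 0, 0],
)

```text
time_s: 10.1
eef_pos: [0.6267, 0.0057, 0.028]
orientation: [0.0, 0.971, 0.241, 0.0]
contact_force: [-0.1, 0.3, 0.4]
gripper_width: 0.0427
```

```bash
python3 -c "
from st import *
st([.6257,.0056,.013],-62.3)
p,d=manip.camera('side')
cv2.imwrite('pics/s6.png',cv2.resize(p[170:260,190:310,::-1],None,fx=6,fy=6,interpolation=cv2.INTER_CUBIC))
"
```

```text
pos [0.6267 0.0057 0.028 ] yaw -62.17 tilt 0.03 w 0.042719839062348317 F [-0.11  0.26  0.39] t 10.1 q6 1.0
xyz units [-0.0033 -0.0012  0.05  ]
ang 0.0004
```

View pics/s6.png

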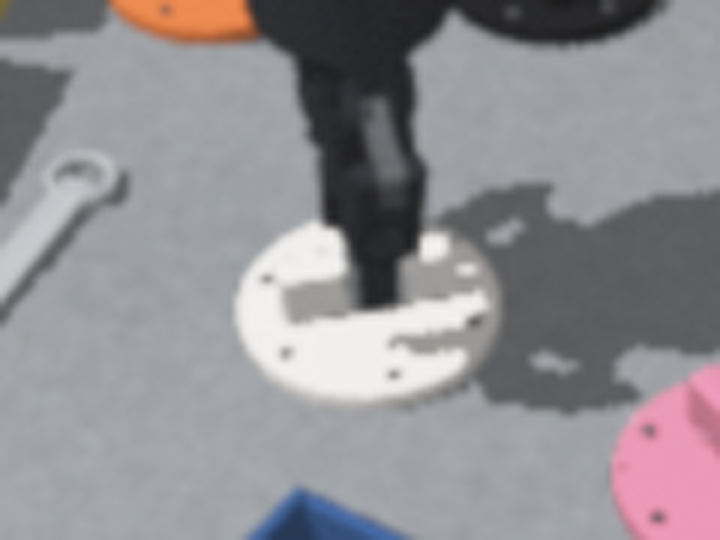

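The near finger stands beside the bar's middle (380,270 in the crop). Descending 14 mm and closing.

>>> step_arm(
  angular=[
    [0, 0, 0],
    [0, 0, 0],
    [0, 0, 0],
    [0, 0, 0],
    [0, 0, 0],
    [0, 0, 0],
    [0, 0, 0],
    [0, 0, 0],
  ],
  xyz=[
    [-0.003, 0, 0.025],
    [-0.003, 0, 0.047],
    [-0.003, 0, 0.047],
    [-0.003, 0, 0.047],
    [-0.003, 0, 0.047],
    [-0.003, 0, 0.047],
    [-0.003, 0, 0.047],
    [-0.003, 0, 0.047],
  ],
  grip=[0, 0, 0, -1, -1, -1, -1, -1],
)

```text
time_s: 10.95
eef_pos: [0.6259, 0.0047, 0.0135]
orientation: [0.0, 0.971, 0.24, 0.0]
contact_force: [-0.9, -0.7, 5.2]
gripper_width: 0.0124
```

>>> step_arm(
  angular=[
    [0, 0, 0],
    [0, 0, 0],
    [0, 0, 0],
    [0, 0, 0],
    [0, 0, 0],
    [0, 0, 0],
    [0, 0, 0],
    [0, 0, 0],
  ],
  xyz=[
    [0, 0, 0],
    [0, 0, -0.03],
    [0, 0, -0.1],
    [0, 0, -0.25],
    [0, 0, -0.4],
    [0, 0, -0.55],
    [0, 0, -0.6],
    [0, 0, -0.6],
  ],
  grip=[-1, -1, -1, -1, -1, -1, -1, -1],
)

```text
time_s: 11.75
eef_pos: [0.6268, 0.0048, 0.1965]
orientation: [0.001, 0.971, 0.24, 0.002]
contact_force: [-0.1, 0.0, -1.4]
gripper_width: 0.0127
```

```bash
python3 -c "
from st import *
st([.536,.280,.2],-19)
c=manip.calibration('wrist')
p,d=manip.camera('wrist')
cv2.imwrite('pics/w7.png',p[:,:,::-1])
p,d=manip.camera('side')
cv2.imwrite('pics/s7.png',cv2.resize(p[60:260,150:380,::-1],None,fx=3,fy=3,interpolation=cv2.INTER_CUBIC))
"
```

```text
pos [0.6268 0.0048 0.1965] yaw -62.2 tilt 0.29 w 0.012663010141906449 F [-0.14  0.03 -1.42] t 11.75 q6 1.0
xyz units [ 0.1602 -0.9527 -0.0134]
ang -0.12
```

View pics/w7.png

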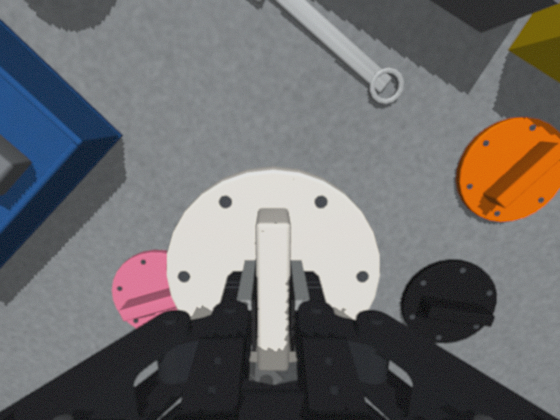

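View pics/s7.png

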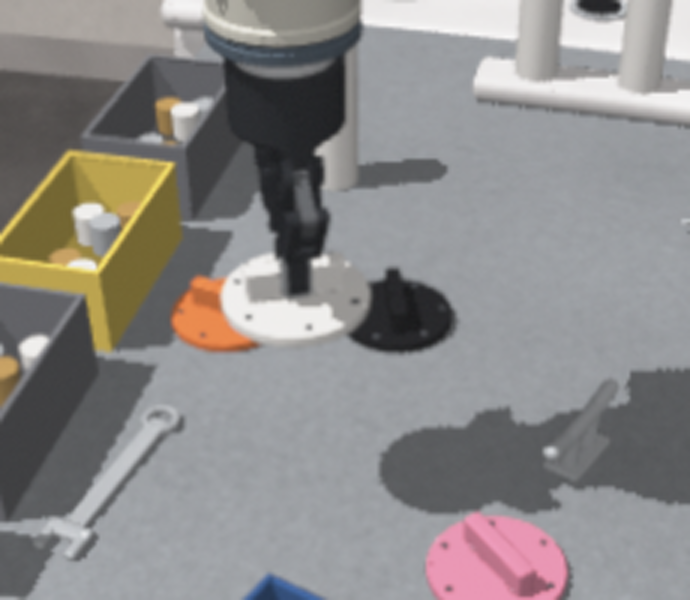

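Cover is gripped level at the bar's middle. Carrying to the box.

>>> step_arm(
  angular=[
    [0, 0, -0.12],
    [0, 0, -0.12],
    [0, 0, -0.12],
    [0, 0, -0.12],
    [0, 0, -0.12],
    [0, 0, -0.12],
    [0, 0, -0.12],
    [0, 0, -0.12],
  ],
  xyz=[
    [0.16, -0.953, 0],
    [0.16, -0.953, 0],
    [0.16, -0.953, 0],
    [0.16, -0.953, 0],
    [0.16, -0.953, 0],
    [0.16, -0.953, 0],
    [0.16, -0.953, 0],
    [0.16, -0.953, 0],
  ],
  grip=[-1, -1, -1, -1, -1, -1, -1, -1],
)

```text
time_s: 12.65
eef_pos: [0.5336, 0.2806, 0.1916]
orientation: [-0.0, 0.814, 0.581, -0.001]
contact_force: [1.0, -0.5, -0.7]
gripper_width: 0.0129
```

```bash
python3 -c "
from st import *
st([.536,.280,.0495],-19)
p,d=manip.camera('wrist')
cv2.imwrite('pics/w8.png',p[:,:,::-1])
"
```

```text
pos [0.5336 0.2806 0.1916] yaw -18.91 tilt 0.16 w 0.012873903453706865 F [ 1.04 -0.5  -0.74] t 12.65 q6 0.72
xyz units [0.0017 0.0091 0.4737]
ang 0.0002
```

View pics/w8.png

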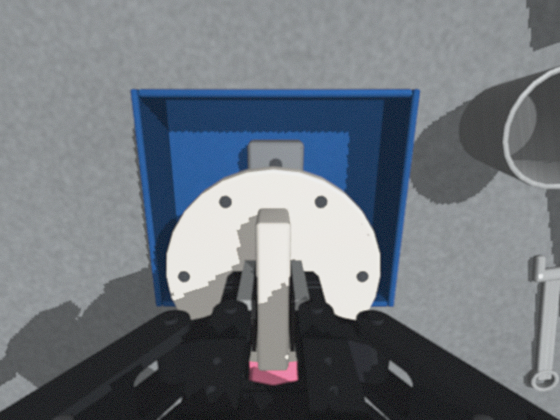

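Cover sits over the anode (275,155 visible behind it). Lowering to about 7 mm above.

>>> step_arm(
  angular=[
    [0, 0, 0],
    [0, 0, 0],
    [0, 0, 0],
    [0, 0, 0],
    [0, 0, 0],
    [0, 0, 0],
    [0, 0, 0],
    [0, 0, 0],
  ],
  xyz=[
    [0.001, 0.005, 0.1],
    [0.001, 0.005, 0.2],
    [0.001, 0.005, 0.28],
    [0.001, 0.005, 0.36],
    [0.001, 0.005, 0.42],
    [0.001, 0.005, 0.45],
    [0.001, 0.005, 0.45],
    [0.001, 0.005, 0.45],
  ],
  grip=[-1, -1, -1, -1, -1, -1, -1, -1],
)

```text
time_s: 13.5
eef_pos: [0.5367, 0.2795, 0.0586]
orientation: [0.0, 0.814, 0.58, 0.0]
contact_force: [0.6, -0.5, -0.5]
gripper_width: 0.0129
```

```bash
python3 -c "
from st import *
st([.536,.280,.0495],-19)
"
```

```text
pos [0.5367 0.2795 0.0586] yaw -19.05 tilt 0.02 w 0.012864964449692743 F [ 0.62 -0.54 -0.54] t 13.5 q6 0.71
xyz units [ 0.0007 -0.0029  0.0305]
ang -0.0001
```

>>> step_arm(
  angular=[
    [0, 0, 0],
    [0, 0, 0],
    [0, 0, 0],
    [0, 0, 0],
    [0, 0, 0],
  ],
  xyz=[
    [0, -0.002, 0.01],
    [0, -0.002, 0.018],
    [0, -0.002, 0.025],
    [0, -0.002, 0.028],
    [0, -0.002, 0.028],
  ],
  grip=[-1, -1, -1, -1, -1],
)

```text
time_s: 14.0
eef_pos: [0.5356, 0.2801, 0.0497]
orientation: [-0.0, 0.814, 0.581, -0.0]
contact_force: [0.2, -0.3, -0.2]
gripper_width: 0.0125
```

>>> step_arm(
  angular=[
    [0, 0, 0],
    [0, 0, 0],
    [0, 0, 0],
  ],
  xyz=[
    [0, 0, 0.002],
    [0, 0, 0.004],
    [0, 0, 0.004],
  ],
  grip=[-1, -1, -1],
)

```text
time_s: 14.3
eef_pos: [0.5358, 0.2802, 0.0495]
orientation: [0.0, 0.814, 0.581, 0.0]
contact_force: [-4.2, -1.5, 15.0]
gripper_width: 0.013
```

Contact. Releasing and retreating.

>>> step_arm(
  angular=[
    [0, 0, 0],
    [0, 0, 0],
    [0, 0, 0],
    [0, 0, 0],
    [0, 0, 0],
  ],
  xyz=[
    [0, 0, 0],
    [0, 0, 0],
    [0, 0, 0],
    [0, 0, 0],
    [0, 0, 0],
  ],
  grip=[-0.3, 0, 0, 0, 0],
)

```text
time_s: 14.8
eef_pos: [0.5357, 0.2801, 0.0485]
orientation: [-0.0, 0.814, 0.581, -0.0]
contact_force: [0.1, -0.2, 1.1]
gripper_width: 0.0426
```

>>> step_arm(
  angular=[
    [0, 0, 0],
    [0, 0, 0],
    [0, 0, 0],
    [0, 0, 0],
    [0, 0, 0],
    [0, 0, 0],
    [0, 0, 0],
    [0, 0, 0],
  ],
  xyz=[
    [0, 0, -0.03],
    [0, 0, -0.1],
    [0, 0, -0.2],
    [0, 0, -0.35],
    [0, 0, -0.5],
    [0, 0, -0.6],
    [0, 0, -0.6],
    [0, 0, -0.6],
  ],
  grip=[0, 0, 0, 0, 0, 0, 0, 0],
)

```text
time_s: 15.6
eef_pos: [0.5358, 0.2801, 0.2295]
orientation: [0.0, 0.814, 0.581, 0.001]
contact_force: [-0.5, 0.2, -0.6]
gripper_width: 0.0426
```

```bash
python3 -c "
from st import *
st()
c=manip.calibration('wrist')
p,d=manip.camera('wrist');P=cloud(c,d)
cv2.imwrite('pics/w9.png',p[:,:,::-1])
w=np.linalg.norm(P[...,:2]-[.536,.28],axis=-1)<.062
q=P[w&(P[...,2]>.038)&(P[...,2]<.054)];print(len(q),cv2.minEnclosingCircle(q[:,:2].astype(np.float32)))
A=np.c_[q[:,:2]-[.536,.28],np.ones(len(q))];print('disc plane',np.linalg.lstsq(A,q[:,2],rcond=None)[0])
q=P[w&(P[...,2]>.064)&(P[...,2]<.08)];print(len(q),q[:,2].mean(),cv2.minAreaRect((q[:,:2]*1000).astype(np.float32)))
p,d=manip.camera('side');cv2.imwrite('pics/s9.png',p[:,:,::-1])
"
```

```text
pos [0.5358 0.2801 0.2295] yaw -19.01 tilt 0.09 w 0.04260219683098108 F [-0.47  0.17 -0.62] t 15.6 q6 0.71
7112 ((0.5365326404571533, 0.2799180746078491), 0.05193328112363815)
disc plane [-0.00125154 -0.00042816  0.04628938]
1092 0.07007166334786052 ((536.5606689453125, 280.3387451171875), (69.12627410888672, 13.66198444366455), 70.52816772460938)
```

View pics/w9.png

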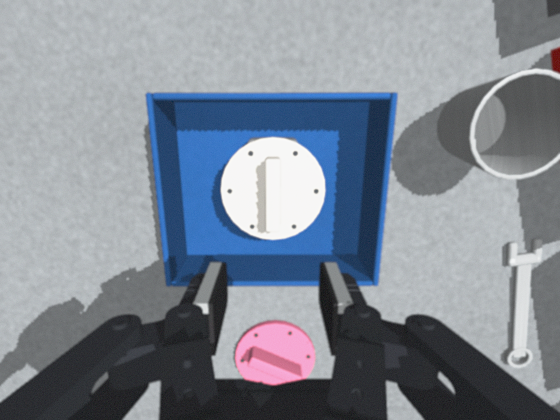

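View pics/s9.png

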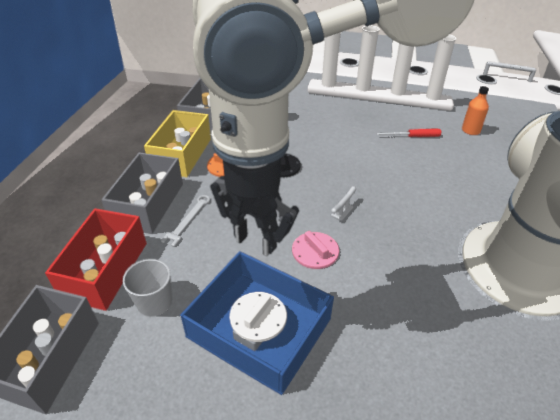

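The white cover lies flat on the anode, seen at (273,188) in the wrist view and (258,316) in the side view. The gripper is clear, so I'm handing in.

```bash
python3 -c "
from workcell import manip
print(manip.job_done())"
```

```text
the job is handed in; nothing more can be done
None
```

The service kit is packed and handed in at about 15.7 s; the hand-in gives no verdict. The anode lies on the box floor, with the white cover centred on top of it and its grip bar up.

- **Anode:** set down with about 10 N of contact before I released it. The wrist camera then put its top at z 0.036, flat, and its centre within 1 mm of the box's middle.
- **White cover:** set down with about 15 N of contact before release. The last check put its centre at (0.5365, 0.280), under 1 mm from where the anode was measured. Its tilt was below 0.1° and the bar's top was at z 0.070, as expected.
- **Anode after the cover went on:** I did not measure it again because the cover hides it, but the cover's height and level match an undisturbed anode.
- **Black cover:** I did not touch it. It was partly hidden behind the arm in the last side picture, so I did not measure its position again.
- **Disagreements:** the early scene- and side-camera estimates of the anode, box and cover differed by a few millimetres from the wrist camera's, so I used the wrist camera's for both grasps and to centre the cover. No checks failed.

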